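Unstack the bench kit onto its parking tiles

ROBOT

A 6-joint arm with a two-finger parallel gripper is mounted at the origin on a cart in front of the work surface, level with it; the furniture and walls round the work are solid. World frame = base frame: x ahead of the robot, y to its left, z up, the work surface at z = 0. Lengths are in m, angles in rad, forces in N, time in s.
With the tool pointing down it reaches from about 0.35 to 0.975 m from the base axis. Payload 4.9 kg.
Tool frame: the origin (TCP) lies at the very end of the fingers, on their centre line; the grasp point (between the pads) lies 19 mm behind it (ctrl.pinch_z is the distance from the TCP to the grasp point, in m); z points along the fingers, y is the line along which they close (so a half turn about z gives the same grasp; the last joint's range is limited). The gripper opens to 85 mm and grips with 20 to 120 N. Pads are 22 mm wide; open, the fingers measure 114 mm over their backs; the gripper's body (76 mm by 85 mm) begins 54 mm behind the grasp point. The pads swing forward as they close: fully open they stand 13 mm farther back than shut.
Start: joints at [1.091, 0.053, 1.613, -0, 1.476, -0.119], TCP at [0.221, 0.585, 0.231] pointing down, gripper open.
Joint ranges: [-3.01, 3.01], [-1.01, 2.22], [0.06, 2.58], [-1.02, 4.17], [0.09, 2.62], [-3.14, 3.14]. Speed limits (rad/s): [2.57, 2.57, 3.14, 3.14, 3.14, 3.14].

INTERFACE

Orientations are given as a rotation vector (axis times angle).
In Python, from station import ctrl, optics gives the robot as it stands. The module is installed in compiled form; this text tells all that it offers.
- The arm moves only by the shell command python3 -m handwheel 'ROWS' [OPENING] [FORCE]. ROWS is JSON, one flat list of numbers, 6 for each row, row after row: the shift along the tool's x, y, z in m, then the turn, a rotation vector about the tool's x, y, z in degrees. A call has 1 to 20 rows; each row shifts and turns the commanded pose from where the row before left it, along the tool's axes as they then stand; what a row does not reach is not made up. A row lasts 1/10 s, in which the tool goes at most 50 mm and 8.59 degrees, less where a joint would pass 70% of its speed; a pose out of reach is approached as far as the arm can. A call is refused whole if a number of a shift passes 0.05 or a number of a turn 8.59, either way. A call with a gripper value outside its range is refused whole. OPENING is the closure, from 0 (fully open) to 1 (shut), set as the call begins (- or left out, the last holds). The fingers move at their own pace and stop on an object; FORCE is the grip in N (left out, the last holds). Time passes only in rows, so rows that do not move let the fingers close. It gives the time, the measured TCP pose, the force and the opening at its end, in the units of the state.
- ctrl.get_obs(): the state, without advancing time (a new reading comes with each control period).
- optics.get_image(name): name is "scene" or "top" or "wrist"; returns (picture, depth): 480x640x3 uint8, red, green, blue; 480x640 float32, m along the optical axis (not along the pixel's ray), 0 where there is no reading.
- optics.get_calibration(name): a dict with "fovy" (degrees; the focal length in pixels is half the picture's height over the tangent of half this angle, whatever the lens; pixels are square), "cx", "cy" (the principal point, pixels), "rvec" (rotation vector, rad) and "tvec" (3), from world to camera coordinates, as OpenCV has them; the wrist camera has in their place "mount" (4x4, takes a point from camera to tool coordinates, whose origin is the TCP and whose axes are the flange's). Camera axes: x right, y down, z forward; pixel columns grow to the right and rows downward; lengths in m; the calibration is good to about 2 mm. A picture is of the moment at which its call begins: read the wrist's pose just before it. get_calibration takes no time and is no camera call.
- ctrl.finish_job(): hands the job in, once; it reports no verdict.
The state is a dict: "t": time; "q": joint angles; "dq": joint speeds; "effort": joint torques, N m; "tool_pos": TCP position; "tool_rot": TCP orientation; "contact_force": force on the tool from outside, world axes, zero at the start; "wrist_torque": the same for the moment, N m; "opening": finger opening in m.
Only numpy, scipy, OpenCV 4.12 (cv2) and the standard library are available. Lean on these libraries where they do the work, as an engineer would, in place of code of your own. Each camera call takes 0.05 s, during which the arm holds its last target. There are 200 camera calls.

TASK

The spirit level, the clamping fork, the roll of tape and the timer were left piled on one another. Take the pile apart and set each thing right side up on the blue tile that shows its picture, centred on the picture, with the fork along its outline and the timer square to its outline. Leave the clear dish and the small dark oil bottle standing where they are.

Things in the scene. Friction and masses are not known exactly. Their poses are not given: they have to be found in the camera images.
- spirit_level: round bubble level, light grey ring with a green face, 32 mm across, 11 mm high, loose, 0.03 kg. It lies on top of the pile (underside about 37 mm above the table). Origin: centre of its underside; z up out of the green face.
- clamp_fork: black flat clamping fork (slotted clamp) with one rounded end, 30 mm wide (its x) by 50 mm long (its y), 8 mm thick, loose, 0.06 kg; in the pile it lies second from the top, under the level and on the tape roll (underside about 28 mm above the table), turned any way. Origin: centre of its underside; z up.
- tape_roll: yellow roll of label tape lying flat, 56 mm across, 12 mm high with a hole in the middle, loose, 0.05 kg; in the pile it lies on the timer, under the fork (underside about 16 mm above the table). Origin: centre of its underside; z up.
- timer: off-white digital timer lying on its back, face with display and keys up, 60 mm (its x) by 64 mm (its y), body 16 mm high, loose, 0.06 kg; the bottom of the pile, it stands on the table. Origin: centre of its underside; z up out of the face.
- level_tile: the spirit level's place: fixed flat tile, royal blue, 84 x 84 mm, 4 mm thick, with a tiny steel screw head in each corner (flush, not to be minded); its flat inlaid picture is a small green disc 32 mm across. Origin: centre of the tile's underside, on the table (z = 0), below the centre of the picture; z up.
- fork_tile: the clamping fork's place: fixed flat tile, royal blue, 84 x 84 mm, 4 mm thick, with a tiny steel screw head in each corner (flush, not to be minded); its flat inlaid picture is the black outline of the fork, 30 mm (tile's x) by 50 mm (tile's y) with a blue slot. The fork's long axis belongs along the tile's y, either way round. Origin: centre of the tile's underside, on the table (z = 0), below the centre of the picture; z up.
- tape_tile: the tape roll's place: fixed flat tile, royal blue, 84 x 84 mm, 4 mm thick, with a tiny steel screw head in each corner (flush, not to be minded); its flat inlaid picture is a yellow ring 56 mm across. Origin: centre of the tile's underside, on the table (z = 0), below the centre of the picture; z up.
- timer_tile: the timer's place: fixed flat tile, royal blue, 84 x 84 mm, 4 mm thick, with a tiny steel screw head in each corner (flush, not to be minded); its flat inlaid picture is a white rectangle 60 mm (tile's x) by 64 mm (tile's y). The timer's edges belong parallel to it; any of the four quarter turns will do. Origin: centre of the tile's underside, on the table (z = 0), below the centre of the picture; z up.
- dish_60: clear round lidded dish 60 mm across, 14 mm high, loose, a bystander among the tiles: leave it. Origin: centre of its underside; z up.
- immersion_oil: small dark bottle with a black cap, 26 mm across, 62 mm high, loose, a bystander standing just behind the work: leave it. Origin: centre of its underside; z up. (Round about: left of the work, from y = +0.01 on, stand a fixed injector 205 mm tall and behind it the much taller microscope, which overhangs; keep the arm clear of them. Low fixed clutter lies behind x = 0.70 and in front of x = 0.39.)
Things that resemble listed ones, but are neither listed nor needed, are in the scene too. Of the things that look like the clamp_fork, the larger one is meant.

How it is judged:
At the end, for the whole second after the job is handed in: Each of the four things lies right side up and flat (within 0.12 rad) on its own tile, its centre within 12 mm of the tile's centre, at rest; the fork's long axis within 0.3 rad of the outline's (either way round), the timer's edges within 0.3 rad of parallel to its rectangle's (horizontal distance between spirit_level and level_tile below 0.012 m and z of spirit_level in the frame of level_tile between 0.001 and 0.008 m and angle between each of spirit_level, clamp_fork, tape_roll, timer's own z axis and vertical below 0.12 rad and linear speed of each of spirit_level, clamp_fork, tape_roll, timer below 0.02 m/s and horizontal distance between clamp_fork and fork_tile below 0.012 m and z of clamp_fork in the frame of fork_tile between 0.001 and 0.008 m and horizontal distance between tape_roll and tape_tile below 0.012 m and z of tape_roll in the frame of tape_tile between 0.001 and 0.008 m and horizontal distance between timer and timer_tile below 0.012 m and z of timer in the frame of timer_tile between 0.001 and 0.008 m and angle between the y axis of clamp_fork and the y axis of fork_tile, either way round below 0.3 rad and (angle between the x axis of timer and the x axis of timer_tile, either way round below 0.3 rad or angle between the x axis of timer and the y axis of timer_tile, either way round below 0.3 rad)); the robot touches nothing.
It fails at once if the clear dish is moved more than 20 mm or tipped (distance of dish_60 from where it was at the start of the episode above 0.02 m or angle between dish_60's own z axis and vertical above 0.5 rad).
It fails at once if the oil bottle is moved more than 20 mm or tipped (distance of immersion_oil from where it was at the start of the episode above 0.02 m or angle between immersion_oil's own z axis and vertical above 0.5 rad).
It also fails if it takes over 102 s, if anything falls off the work surface, if the arm or the gripper's body presses on something with over 40 N, if the wrist force passes 120 N, or if a joint passes its speed limit or range.

## Working session

There is one attempt and no reset: what is moved stays moved. The work goes in short steps, Python scripts to look and compute and a shell command to move; the robot and the scene stay as the last step left them, time stands still between calls to the robot, and variables do not carry over. Pictures are saved under pics/ and viewed, on a budget of 14 in all, crops included, one or two more only if the job needs it, and the job is handed in when it is done.

```bash
mkdir -p pics; ls; cat > h.py <<'E'
import numpy as np, cv2
from station import ctrl, optics
from scipy.spatial.transform import Rotation as R
def cal(n):
    c=optics.get_calibration(n); f=240/np.tan(np.radians(c["fovy"])/2); return c,f
def pose(n):
    c,f=cal(n)
    if "mount" in c:
        o=ctrl.get_obs(); T=np.eye(4); T[:3,:3]=R.from_rotvec(o["tool_rot"]).as_matrix(); T[:3,3]=o["tool_pos"]
        M=T@np.array(c["mount"])
    else:
        Rm=R.from_rotvec(np.ravel(c["rvec"])).as_matrix(); M=np.eye(4); M[:3,:3]=Rm.T; M[:3,3]=-Rm.T@np.ravel(c["tvec"])
    return M,f,c["cx"],c["cy"]
def grab(n,tag):
    P=pose(n); im,d=optics.get_image(n); np.savez("pics/"+tag+".npz",im=im,d=d,M=P[0],k=P[1:])
    cv2.imwrite("pics/"+tag+".png",im[...,::-1]); return im,d,P
def load(tag):
    z=np.load("pics/"+tag+".npz"); return z["im"],z["d"],(z["M"],*z["k"])
def onz(P,u,v,z):
    M,f,cx,cy=P; r=M[:3,:3]@np.array([(u-cx)/f,(v-cy)/f,1.]); o=M[:3,3]; return o+r*(z-o[2])/r[2]
def proj(P,p):
    M,f,cx,cy=P; q=M[:3,:3].T@(np.array(p)-M[:3,3]); return q[:2]/q[2]*f+[cx,cy]
E
python3 - <<'E'
from h import *
o=ctrl.get_obs(); print(o["t"],o["tool_pos"],o["tool_rot"],o["opening"],ctrl.pinch_z)
for n in("scene","top"):
    im,d,P=grab(n,n+"0"); print(n,optics.get_calibration(n))
print(optics.get_calibration("wrist"))
E
```

```text
pics
0.0 [0.22032923 0.58421523 0.23008227] [-5.63476859e-01 -3.09005455e+00  3.04586778e-03] 0.08539022927745413 0.0187
scene {'fovy': 42.38659435893876, 'cx': 322.60920125937656, 'cy': 239.43289013182192, 'rvec': array([ 0.04240087, -2.84338086,  1.30521004]), 'tvec': array([0.54530634, 0.21036147, 0.91209046])}
top {'fovy': 44.61900346339302, 'cx': 323.2595880246593, 'cy': 242.81838799767172, 'rvec': array([ 2.1612972 , -2.14637885,  0.16964474]), 'tvec': array([-0.22055449,  0.58712463,  0.82122838])}
{'fovy': 61.796164730624994, 'cx': 322.80903749444013, 'cy': 241.13330405848453, 'mount': array([[ 2.07823781e-05, -9.54245411e-01, -2.99024572e-01,
         7.71266188e-02],
       [ 9.99999935e-01,  1.27427296e-04, -3.37144654e-04,
        -8.16970239e-04],
       [ 3.59822632e-04, -2.99024545e-01,  9.54245352e-01,
        -1.42413786e-01],
       [ 0.00000000e+00,  0.00000000e+00,  0.00000000e+00,
         1.00000000e+00]])}
```

View pics/top0.png

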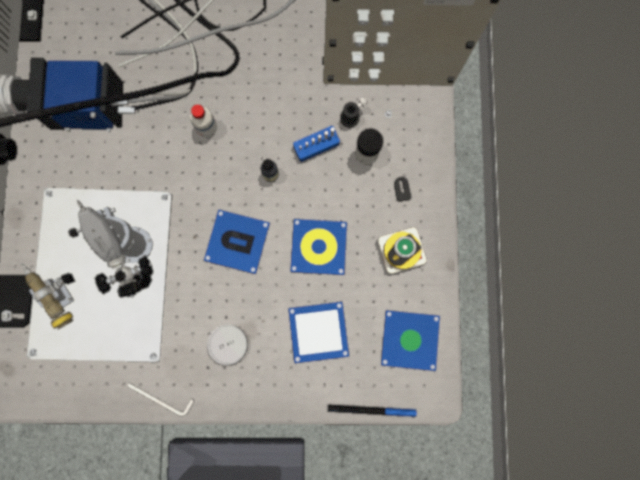

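View pics/scene0.png

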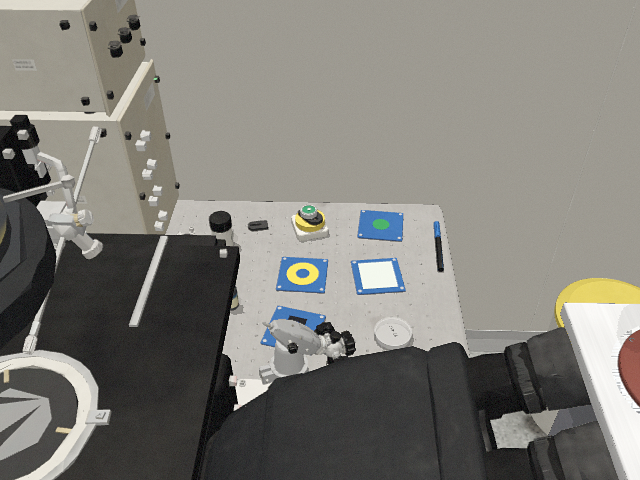

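The top view shows the pile near (403,249). The tiles are fork (237,241), tape (319,247), timer (318,332) and level (410,340). The dish is at (228,345) and the small dark bottle near (269,170). Next I'll measure the tile poses and take a closer crop of the pile.

```bash
python3 - <<'E'
from h import *
im,d,P=load("top0")
hsv=cv2.cvtColor(im,cv2.COLOR_RGB2HSV)
m=cv2.inRange(hsv,(100,140,60),(125,255,255))
for c in cv2.findContours(m,cv2.RETR_EXTERNAL,cv2.CHAIN_APPROX_NONE)[0]:
    if cv2.contourArea(c)<1500: continue
    r=cv2.minAreaRect(c); b=cv2.boxPoints(r)
    w=np.array([onz(P,*p,0.004) for p in b])
    e=w[1]-w[0]
    print(np.round(r[0],1),np.round(w.mean(0),4),"side",np.round([np.linalg.norm(e),np.linalg.norm(w[2]-w[1])],4),"ang",round(np.degrees(np.arctan2(e[1],e[0]))%90,1))
for n,p,z in(("oil",(269,165),.06),("dish",(228,345),.012),("level",(404,246),.048),("blkcap",(369,140),.06),("bluething",(317,143),0.02),("timer",(403,251),.016)): print(n,onz(P,*p,z))
print("cam",P[0][:3,3], "depth tile/pile", d[255,300],d[246,404])
c=im[205:290,360:450]; cv2.imwrite("pics/pile0.png",cv2.resize(c[...,::-1],None,fx=6,fy=6,interpolation=cv2.INTER_CUBIC))
E
```

```text
[410.2 340.2] [ 0.4467 -0.3496  0.004 ] side [0.0801 0.0811] ang 84.0
[318.2 246.6] [ 0.5886 -0.2093  0.004 ] side [0.0801 0.0806] ang 87.9
[236.2 241.3] [ 0.5959 -0.0825  0.004 ] side [0.0799 0.0817] ang 78.0
[71. 85.] [0.8463 0.1878 0.004 ] side [0.0895 0.0775] ang 0.7
oil [ 0.70173452 -0.13544514  0.06      ]
dish [ 0.43801425 -0.0756691   0.012     ]
level [ 0.58422826 -0.335393    0.048     ]
blkcap [ 0.74158661 -0.28349776  0.06      ]
bluething [ 0.74903071 -0.20614049  0.02      ]
timer [ 0.58097454 -0.33867326  0.016     ]
cam [ 0.46541752 -0.20454759  0.89962352] depth tile/pile 0.8995865 0.8591554
```

View pics/pile0.png

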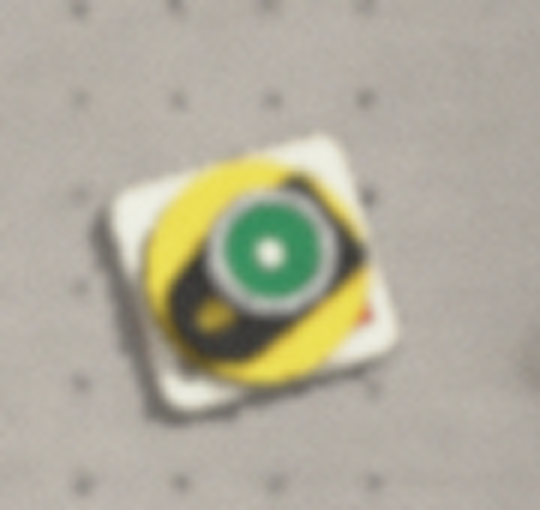

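The crop shows the level near the roll centre, towards the upper left. The fork's rounded end is at the lower left and its square end at the upper right, and the timer is turned about 15°. Before moving, I'll check obstacle heights along the path.

```bash
python3 - <<'E'
from h import *
pts=[]
for t in("top0","scene0"):
    im,d,(M,f,cx,cy)=load(t); v,u=np.nonzero(d>0); z=d[v,u]
    p=np.c_[(u-cx)/f*z,(v-cy)/f*z,z]@M[:3,:3].T+M[:3,3]; pts.append(p); print(t,M[:3,3],M[:3,2])
p=np.vstack(pts); 
ys=np.arange(0.8,-0.5,-0.05)
print("y:",np.round(ys*100).astype(int))
for x in np.arange(1.0,-0.3,-0.05):
    row=[]
    for y in ys:
        s=p[(abs(p[:,0]-x)<.025)&(abs(p[:,1]-y)<.025),2]; row.append("%4d"%(np.percentile(s,98)*100) if len(s)>3 else "   .")
    print("%5.2f"%x,"".join(row))
im,d,P=load("top0")
w=np.array([onz(P,*q,.004) for q in((289,306),(344,302),(349,357),(294,362))]); print(w.mean(0),w)
E
```

```text
top0 [ 0.46541752 -0.20454759  0.89962352] [ 0.14247157 -0.01379961 -0.98970269]
scene0 [0.52832298 0.57054903 0.75423378] [ 0.0228144  -0.75794686 -0.65191722]
y: [ 80  75  70  65  60  55  50  45  40  35  30  25  20  15  10   5   0  -5
 -10 -15 -20 -25 -30 -35 -40 -45]
 1.00    .   .   .   .   .   .   .   .   .   .   .   2   0   0   0   2   2   0   1   1  42  45   .   .   .   .
 0.95    .   .   .   .   .   .   .   .   .   .   .   7   0   0   0   6   6   4   4   2  45  45   .   .   .   .
 0.90    .   .   .   .   .   .   .   .   .   .   0   7   0   0   6   6   6   5   2   0  45  45   .   .   .   .
 0.85    .   .   .   .   .   .   .   .   .   .   0   6  12  12  12   6   3   8   4   0  45  45  42  41  39  13
 0.80    .   .   .   .   .   .   .   .   .   .   0  11  12  12  12  10   8  18   0   0   0   4   3   0   0   0
 0.75    .   .   .   .   .   .   .   .  40  40  44  53  53  38  12   0  25  20   0   1   3   6   6   0   0   0
 0.70    .   .   .   .   .   .   .   .  54  55  56  47  48  50  33  32  27   0   2   6   0   4   6   0   0   0
 0.65    .   .   .   .   .   .   .   .  40  40  57  
[... 1551 characters left out ...]
.   .   .   .   .   .   .   .   .   .   .   .   .   . -66 -39
-0.10    .   .   .   .   .   .   .   .   .   .   .   .   .   .   .   .   .   .   .   .   .   .   .   .   .   .
-0.15    .   .   .   .   .   .   .   .   .   .   .   .   .   .   .   .   .   .   .   .   .   .   .   .   .   .
-0.20    .   .   .   .   .   .   .   .   .   .   .   .   .   .   .   .   .   .   .   .   .   .   .   .   .   .
-0.25    .   .   .   .   .   .   .   .   .   .   .   .   .   .   .   .   .   .   .   .   .   .   .   .   .   .
[ 0.45855765 -0.21140875  0.004     ] [[ 0.49676707 -0.16545229  0.004     ]
 [ 0.503374   -0.24921825  0.004     ]
 [ 0.42094693 -0.25681949  0.004     ]
 [ 0.41314262 -0.17414495  0.004     ]]
```

```bash
python3 -m handwheel '[0,-0.04,0,0,0,0, 0,-0.05,0,0,0,0, 0,-0.05,0,0,0,0, 0,-0.05,0,0,0,0, 0,-0.04,0,0,0,0, 0,-0.02,0,0,0,0, 0,0,0,0,0,0]' 0 20
```

```text
t: 0.8
tool_pos: [0.1318, 0.3495, 0.2309]
tool_rot: [0.564, 3.09, 0.002]
contact_force: [0.3, 0.3, 0.5]
opening: 0.0851
```

```bash
python3 -m handwheel '[-0.0325,-0.0014,0,0,0,5, -0.0487,-0.0032,0,0,0,7.5, -0.0487,-0.0032,0,0,0,7.5, -0.0487,-0.0032,0,0,0,7.5, -0.0487,-0.0032,0,0,0,7.5, -0.0487,-0.0032,0,0,0,7.5, -0.0487,-0.0032,0,0,0,7.5, -0.0487,-0.0032,0,0,0,7.5, -0.0487,-0.0032,0,0,0,7.5, -0.0487,-0.0032,0,0,0,7.5, -0.0487,-0.0032,0,0,0,7.5, -0.0487,-0.0032,0,0,0,7.5, -0.0487,-0.0032,0,0,0,7.5, -0.0325,-0.0014,0,0,0,5, -0.0325,-0.0014,0,0,0,5, 0,0,0,0,0,0]'; python3 - <<'E'
from h import *
o=ctrl.get_obs(); Rm=R.from_rotvec(o["tool_rot"]).as_matrix(); d=Rm.T@(np.array([.583,-.336,.20])-o["tool_pos"]); print(Rm.round(3),d,o["q"])
E
```

```text
t: 2.4
tool_pos: [0.3027, -0.2187, 0.2311]
tool_rot: [-2.8, -1.424, 0.002]
contact_force: [-0.7, -0.8, -1.0]
opening: 0.0856
[[ 0.589  0.808 -0.001]
 [ 0.808 -0.589 -0.   ]
 [-0.001 -0.001 -1.   ]] [0.0702843  0.29563197 0.03083474] [-8.25040594e-01 -6.16546982e-01  2.15398006e+00 -8.79935647e-04
  1.60467787e+00 -1.95425729e-01]
```

```bash
python3 -m handwheel '[0.005,0.03,0,0,0,0, 0.012,0.045,0.008,0,0,0, 0.012,0.045,0.008,0,0,0, 0.012,0.045,0.008,0,0,0, 0.012,0.045,0.008,0,0,0, 0.012,0.045,0.008,0,0,0, 0.005,0.04,0,0,0,0, 0,0,0,0,0,0, 0,0,0,0,0,0]'; python3 - <<'E'
from h import *
im,d,P=grab("wrist","w1"); print(ctrl.get_obs()["tool_pos"])
E
```

```text
t: 3.3
tool_pos: [0.5854, -0.3301, 0.1892]
tool_rot: [-2.791, -1.436, 0.002]
contact_force: [0.1, 0.8, -0.1]
opening: 0.0857
[ 0.58471551 -0.3300564   0.19014295]
```

View pics/w1.png

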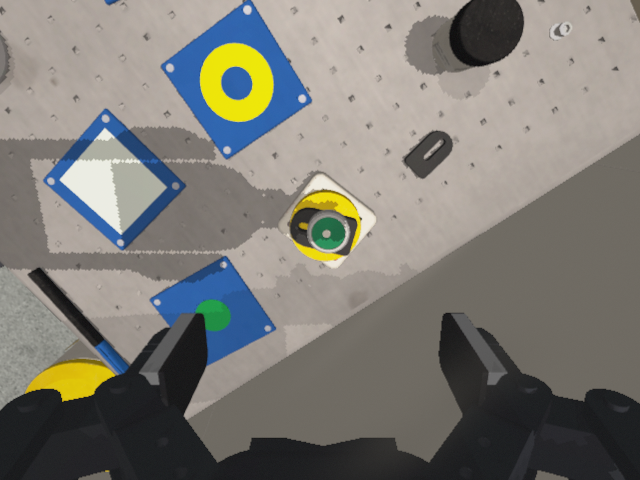

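The wrist view shows the level at about (327,232), the roll around (326,226) and the timer's corners at (320,172), (376,216), (333,268) and (279,222). I'll measure from an enlarged crop.

```bash
python3 - <<'E'
from h import *
im,d,P=load("w1")
hsv=cv2.cvtColor(im,cv2.COLOR_RGB2HSV)
def blob(m,r0,r1,c0,c1,nm,z):
    k=np.zeros_like(m);k[r0:r1,c0:c1]=m[r0:r1,c0:c1]
    c=max(cv2.findContours(k,cv2.RETR_EXTERNAL,cv2.CHAIN_APPROX_NONE)[0],key=cv2.contourArea)
    (u,v),s,a=cv2.fitEllipse(c); print(nm,round(u,1),round(v,1),np.round(s,1),onz(P,u,v,z).round(4)); return c
g=cv2.inRange(hsv,(60,90,40),(95,255,255)); blob(g,190,280,280,380,"level",.048); blob(g,290,340,180,240,"lvltile pic",.004)
y=cv2.inRange(hsv,(24,150,120),(34,255,255)); blob(y,170,280,270,390,"roll",.028); blob(y,30,130,190,290,"tape tile pic",.004)
for q in((320,172),(376,216),(333,268),(279,222)): print("timer c",onz(P,*q,.016).round(4))
for q,dd in(((327,232),0),((247,130),0)): print(d[q[1],q[0]])
c=im[160:280,260:390]; cv2.imwrite("pics/w1c.png",cv2.resize(c[...,::-1],None,fx=5,fy=5,interpolation=cv2.INTER_CUBIC))
E
```

```text
level 328.0 233.0 [30.4 32.1] [ 0.5836 -0.3377  0.048 ]
lvltile pic 213.8 314.5 [29.1 34.9] [ 0.4475 -0.351   0.004 ]
roll 323.4 229.9 [67.5 74.8] [ 0.5789 -0.3384  0.028 ]
tape tile pic 236.2 82.0 [71.  77.8] [ 0.5889 -0.2101  0.004 ]
timer c [ 0.6021 -0.3013  0.016 ]
timer c [ 0.6183 -0.3564  0.016 ]
timer c [ 0.5641 -0.373   0.016 ]
timer c [ 0.5514 -0.3147  0.016 ]
0.29405478
0.31480145
```

View pics/w1c.png

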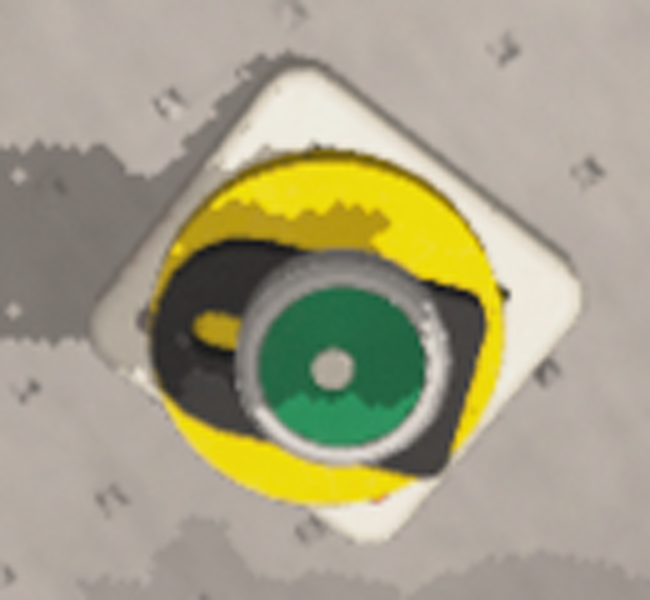

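```bash
cat > to.py <<'E'
import sys
from h import *
o=ctrl.get_obs(); Rm=R.from_rotvec(o["tool_rot"]).as_matrix(); a=list(map(float,sys.argv[1:]))
print("t",o["t"],"pos",np.round(o["tool_pos"],4),"open",round(o["opening"],4),"q6",round(o["q"][5],2),"tilt",np.round(np.degrees([Rm[0,2],Rm[1,2]]),2))
az=np.degrees(np.arctan2(Rm[1,1],Rm[0,1])); print("tool-y azimuth",round(az,1),"shift",np.round(Rm.T@(np.array(a[:3])-o["tool_pos"]),4))
if len(a)>3: print("turn about z (deg):",round(-((a[3]-az+90)%180-90),1))
E
python3 to.py .5836 -.3377 .039
python3 - <<'E'
from h import *
im,d,P=load("w1")
a=onz(P,352.6,238.6,.036);b=onz(P,290.4,222.8,.036); print("fork",a,b,(a+b)/2,np.linalg.norm(a-b),np.degrees(np.arctan2(*(a-b)[1::-1])))
E
```

```text
t 3.35 pos [ 0.5847 -0.3301  0.1901] open 0.0856 q6 -0.0 tilt [-0.08  0.07]
tool-y azimuth -35.6 shift [-0.0069  0.0038  0.1511]
fork [ 0.59450164 -0.35530144  0.036     ] [ 0.56303824 -0.31737845  0.036     ] [ 0.57876994 -0.33633994  0.036     ] 0.04927574827295515 -50.31866999516111
```

```bash
python3 -m handwheel '[-0.007,0.004,0.03,0,0,0, 0,0,0.04,0,0,0, 0,0,0.04,0,0,0, 0,0,0.025,0,0,0, 0,0,0.01,0,0,0, 0,0,0.006,0,0,0, 0,0,0,0,0,0, 0,0,0,0,0,0]' 0.4; python3 to.py .5836 -.3377 .039
python3 -m handwheel '[0,0,0,0,0,0, 0,0,0,0,0,0, 0,0,0,0,0,0, 0,0,0,0,0,0, 0,0,0,0,0,0, 0,0,0,0,0,0]' 0.9 20; python3 to.py .5836 -.3377 .039
```

```text
t: 4.15
tool_pos: [0.5845, -0.3397, 0.0427]
tool_rot: [2.792, 1.433, 0.003]
contact_force: [-0.8, 0.9, 0.2]
opening: 0.051
t 4.15 pos [ 0.5845 -0.3397  0.0427] open 0.051 q6 -0.01 tilt [ 0.16 -0.12]
tool-y azimuth -35.7 shift [ 0.0011 -0.0019  0.0037]
t: 4.75
tool_pos: [0.5844, -0.3397, 0.0424]
tool_rot: [2.793, 1.433, 0.002]
contact_force: [-0.5, 1.9, 6.5]
opening: 0.0303
t 4.75 pos [ 0.5844 -0.3397  0.0424] open 0.0303 q6 -0.01 tilt [ 0.12 -0.09]
tool-y azimuth -35.7 shift [ 0.0012 -0.0018  0.0033]
```

```bash
python3 -m handwheel '[0,0,-0.01,0,0,0, 0,0,-0.02,0,0,0, 0,0,-0.03,0,0,0, 0,0,-0.03,0,0,0, 0,0,0,0,0,0]'; python3 to.py .447 -.350 .12; python3 - <<'E'
from h import *
im,d,P=grab("wrist","w2"); cv2.imwrite("pics/w2v.png",im[100:,:,::-1])
E
```

```text
t: 5.25
tool_pos: [0.5861, -0.341, 0.1369]
tool_rot: [2.787, 1.43, 0.007]
contact_force: [0.1, -0.5, 0.8]
opening: 0.0308
t 5.25 pos [ 0.5861 -0.341   0.1369] open 0.0308 q6 -0.01 tilt [ 0.47 -0.35]
tool-y azimuth -35.7 shift [-0.0884 -0.108   0.0158]
```

View pics/w2v.png

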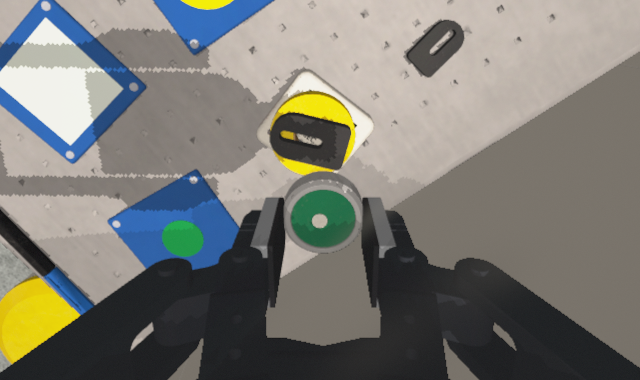

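The level is held and looks flat, with its face centre at (322,318) in the full image. The fork, roll and timer are undisturbed. I'll work out the held offset and refine the fork's pose.

```bash
python3 - <<'E'
from h import *
im,d,P=load("w2")
hsv=cv2.cvtColor(im,cv2.COLOR_RGB2HSV); g=cv2.inRange(hsv,(60,90,40),(95,255,255)); g[:,:270]=0
c=max(cv2.findContours(g,0,1)[0],key=cv2.contourArea); (u,v),s,a=cv2.fitEllipse(c)
w=onz(P,u,v,.1425); print(u,v,s,w)
o=ctrl.get_obs();Rm=R.from_rotvec(o["tool_rot"]).as_matrix(); print("in tool",Rm.T@(w-o["tool_pos"]), "depth",d[int(v),int(u)], (Rm.T@0+0) if 0 else "")
# depth point
M,f,cx,cy=P; z=d[int(v),int(u)+8]; print(M[:3,:3]@np.array([(u+8-cx)/f*z,(v-cy)/f*z,z])+M[:3,3])
# fork black mask
m=((im.max(2)<75)*255).astype(np.uint8); m[:205]=0;m[272:]=0;m[:,:265]=0;m[:,360:]=0
c=max(cv2.findContours(m,0,1)[0],key=cv2.contourArea); b=cv2.boxPoints(cv2.minAreaRect(c)); w=np.array([onz(P,*p,.036) for p in b]); print(b.round(0).tolist(),w.mean(0),np.linalg.norm(w[1]-w[0]),np.linalg.norm(w[2]-w[1]),[np.degrees(np.arctan2(*(w[i+1]-w[i])[1::-1])) for i in(0,1)])
y=cv2.inRange(hsv,(24,150,100),(34,255,255));y[:150]=0;y[290:]=0;y[:,:260]=0
c=max(cv2.findContours(y,0,1)[0],key=cv2.contourArea);(u,v),s,a=cv2.fitEllipse(cv2.convexHull(c));print("roll",onz(P,u,v,.028),s)
E
```

```text
322.7407531738281 317.94427490234375 (55.818233489990234, 62.836368560791016) [ 0.58681278 -0.33913432  0.1425    ]
in tool [ 0.00192189  0.00097814 -0.00848704] depth 0.15210415 
[ 0.58919603 -0.34104902  0.14222333]
[[265.0, 253.0], [276.0, 208.0], [351.0, 225.0], [340.0, 270.0]] [ 0.5792721  -0.33562819  0.036     ] 0.030446345657775972 0.04804536234658601 [np.float64(39.88228490372987), np.float64(-48.98423853928296)]
roll [ 0.58276881 -0.33578866  0.028     ] (82.36759948730469, 84.21088409423828)
```

```bash
python3 -m handwheel '[-0.018,-0.02,0,0,0,0, -0.026,-0.034,0.01,0,0,0, -0.026,-0.034,0.02,0,0,0, -0.016,-0.018,0.02,0,0,0, 0,0,0.02,0,0,0, 0,0,0,0,0,0, 0,0,0,0,0,0]'; python3 to.py .4463 -.3519 .010
```

```text
t: 6.0
tool_pos: [0.4466, -0.3465, 0.0594]
tool_rot: [-2.793, -1.433, 0.001]
contact_force: [0.6, 0.2, -0.1]
opening: 0.0304
t 6.0 pos [ 0.4466 -0.3465  0.0594] open 0.0304 q6 -0.17 tilt [-0.08  0.09]
tool-y azimuth -35.7 shift [-0.0046  0.003   0.0494]
```

```bash
python3 -m handwheel '[-0.005,0.003,0.02,0,0,0, 0,0,0.015,0,0,0, 0,0,0.008,0,0,0, 0,0,0.004,0,0,0, 0,0,0,0,0,0, 0,0,0,0,0,0]'; python3 to.py .4463 -.3519 .010
```

```text
t: 6.6
tool_pos: [0.447, -0.353, 0.0139]
tool_rot: [2.794, 1.434, 0.0]
contact_force: [0.2, -0.7, -0.8]
opening: 0.0302
t 6.6 pos [ 0.447  -0.353   0.0139] open 0.0302 q6 -0.18 tilt [ 0.03 -0.03]
tool-y azimuth -35.7 shift [ 0.0005 -0.0013  0.0039]
```

```bash
python3 -m handwheel '[0,-0.001,0.002,0,0,0, 0,0,0.002,0,0,0, 0,0,0,0,0,0, 0,0,0,0,0,0]'
python3 -m handwheel '[0,0,0,0,0,0, 0,0,0,0,0,0, 0,0,0,0,0,0, 0,0,-0.01,0,0,0, 0,0,-0.03,0,0,0, 0,0,-0.04,0,0,0, 0,0,-0.04,0,0,0, 0,0,-0.02,0,0,0, 0,0,0,0,0,0]' 0.45
python3 -m handwheel '[0.02,0.02,0,0,0,-8.4, 0.03,0.03,0,0,0,-8.4, 0.03,0.04,0,0,0,-8.4, 0,0,0,0,0,-8.4, 0,0,0,0,0,-8.4, 0,0,0,0,0,-8.4, 0,0,0,0,0,-8.4, 0,0,0,0,0,-8.4, 0,0,0,0,0,-8.5, 0,0,0,0,0,0, 0,0,0,0,0,0]'; python3 to.py .579 -.336 .16 40;  python3 - <<'E'
from h import *
im,d,P=grab("wrist","w3")
E
```

```text
t: 7.0
tool_pos: [0.4461, -0.3526, 0.01]
tool_rot: [2.794, 1.434, 0.0]
contact_force: [-0.2, 0.3, 3.5]
opening: 0.0302
t: 7.9
tool_pos: [0.4479, -0.3543, 0.1549]
tool_rot: [2.787, 1.43, 0.004]
contact_force: [0.1, 0.5, -0.0]
opening: 0.0471
t: 9.0
tool_pos: [0.5612, -0.319, 0.1481]
tool_rot: [-1.331, -2.844, -0.001]
contact_force: [-0.5, 0.1, -0.0]
opening: 0.0468
t 9.0 pos [ 0.5612 -0.319   0.1481] open 0.0468 q6 -1.33 tilt [-0.08  0.06]
tool-y azimuth 39.9 shift [-0.0245  0.0028 -0.0119]
turn about z (deg): -0.1
```

View pics/w3.png

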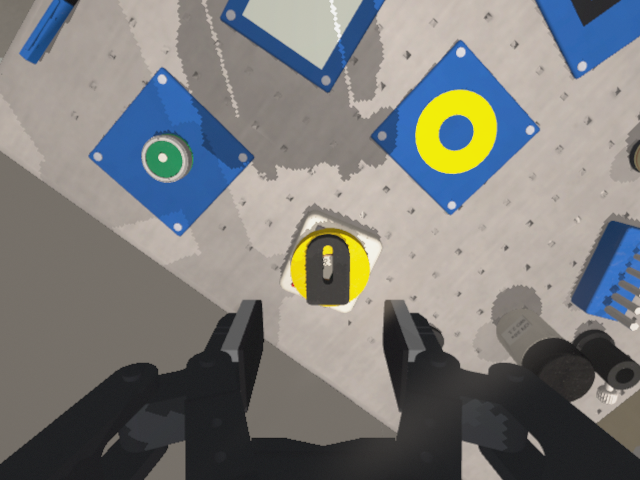

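Level is on its tile; the fork is lined up between the fingers.

```bash
python3 - <<'E'
from h import *
im,d,P=load("w3")
hsv=cv2.cvtColor(im,cv2.COLOR_RGB2HSV); g=cv2.inRange(hsv,(60,90,40),(95,255,255)); 
c=max(cv2.findContours(g,0,1)[0],key=cv2.contourArea); (u,v),s,a=cv2.fitEllipse(c); print("level",onz(P,u,v,.0145))
print("tile",np.mean([onz(P,*q,.004) for q in((162,78),(243,157),(178,227),(97,157))],0))
m=((im.max(2)<75)*255).astype(np.uint8); m[:222]=0;m[310:]=0;m[:,:285]=0;m[:,365:]=0
c=max(cv2.findContours(m,0,1)[0],key=cv2.contourArea); b=cv2.boxPoints(cv2.minAreaRect(c)); w=np.array([onz(P,*p,.036) for p in b]); print(w.mean(0),np.linalg.norm(w[1]-w[0]),np.linalg.norm(w[2]-w[1]),[np.degrees(np.arctan2(*(w[i+1]-w[i])[1::-1])) for i in(0,1)])
E
python3 -m handwheel '[-0.01,0.003,0.01,0,0,0, -0.0145,0,0.03,0,0,0, 0,0,0.04,0,0,0, 0,0,0.02,0,0,0, 0,0,0.008,0,0,0, 0,0,0,0,0,0, 0,0,0,0,0,0]'; python3 to.py .579 -.336 .031 40
```

```text
level [ 0.44608992 -0.35146325  0.0145    ]
tile [ 0.446397   -0.35074592  0.004     ]
[ 0.57753247 -0.33544093  0.036     ] 0.0271230747572036 0.050232289767513136 [np.float64(39.86704916050402), np.float64(-49.0746304376913)]
t: 9.75
tool_pos: [0.5806, -0.3367, 0.0428]
tool_rot: [1.327, 2.845, -0.001]
contact_force: [-0.3, -0.1, 0.9]
opening: 0.047
t 9.75 pos [ 0.5806 -0.3367  0.0428] open 0.047 q6 -1.33 tilt [ 0.11 -0.08]
tool-y azimuth 40.0 shift [ 0.0016 -0.0008  0.0118]
turn about z (deg): -0.0
```

```bash
python3 -m handwheel '[0.002,-0.001,0.006,0,0,0, 0,0,0.004,0,0,0, 0,0,0.001,0,0,0, 0,0,0,0,0,0]'; python3 -m handwheel '[0,0,0,0,0,0, 0,0,0,0,0,0, 0,0,0,0,0,0, 0,0,0,0,0,0, 0,0,0,0,0,0]' 0.9 20;  python3 to.py .579 -.336 .031 40
```

```text
t: 10.15
tool_pos: [0.5776, -0.3352, 0.0302]
tool_rot: [-1.327, -2.847, -0.0]
contact_force: [0.4, 0.1, 0.2]
opening: 0.0468
t: 10.65
tool_pos: [0.5779, -0.3354, 0.0306]
tool_rot: [1.327, 2.847, -0.0]
contact_force: [0.4, -0.8, 2.2]
opening: 0.0294
t 10.65 pos [ 0.5779 -0.3354  0.0306] open 0.0294 q6 -1.34 tilt [ 0.03 -0.02]
tool-y azimuth 40.0 shift [-0.0012  0.0005 -0.0004]
turn about z (deg): 0.0
```

```bash
python3 -m handwheel '[0,0,-0.01,0,0,0, 0,0,-0.03,0,0,0, 0,0,-0.04,0,0,0, 0,0,-0.02,0,0,0, 0.02,0.018,0,0,0,0, 0.03,0.027,0,0,0,0, 0.035,0.03,0,0,0,0, 0.03,0.028,0,0,0,0, 0.02,0.018,0,0,0,0, 0.01,0.008,0,0,0,0, 0,0,0,0,0,0]'
python3 -m handwheel '[0,0,0,0,0,-5, 0,0,0,0,0,-8.3, 0,0,0,0,0,-8.3, 0,0,0,0,0,-8.3, 0,0,0,0,0,-8.3, 0,0,0,0,0,-8.3, 0,0,0,0,0,-8.3, 0,0,0,0,0,-8.3, 0,0,0,0,0,-8.3, 0,0,0,0,0,-8.3, 0,0,0,0,0,-8.3, 0,0,0,0,0,-8.3, 0,0,0,0,0,-4, 0,0,0,0,0,0]'; python3 to.py .596 -.0825 .11 161
python3 - <<'E'
from h import *
im,d,P=grab("wrist","w4"); print(ctrl.get_obs()["q"])
E
```

```text
t: 11.75
tool_pos: [0.5831, -0.1401, 0.1306]
tool_rot: [1.324, 2.849, -0.0]
contact_force: [0.0, -0.7, 0.2]
opening: 0.0293
t: 13.15
tool_pos: [0.5832, -0.143, 0.1305]
tool_rot: [1.333, -2.845, 0.001]
contact_force: [-0.6, 0.4, -1.4]
opening: 0.0293
t 13.15 pos [ 0.5832 -0.143   0.1305] open 0.0293 q6 -2.81 tilt [ 0.01 -0.04]
tool-y azimuth 140.2 shift [-0.0547  0.0289  0.0204]
turn about z (deg): -20.8
[-3.63748840e-01  7.68480008e-02  1.76092826e+00 -5.01734540e-04
  1.30352135e+00 -2.80969802e+00]
```

View pics/w4.png

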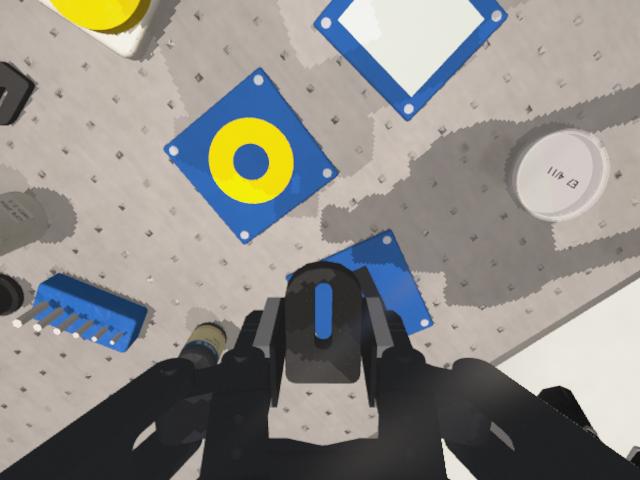

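```bash
python3 - <<'E'
from h import *
im,d,P=load("w4")
A=onz(P,391,231,.004);B=onz(P,434,327,.004); print("edge",A,B,np.linalg.norm(A-B),np.degrees(np.arctan2(*(A-B)[1::-1])))
m=((im.max(2)<75)*255).astype(np.uint8)
o=np.array([.5832,-.1430,.1305]); 
for q in((323,262),(323,383)): print(onz(P,*q,.136)-o)
print("mid off",(onz(P,323,262,.136)+onz(P,323,383,.136))/2-o)
E
```

```text
edge [ 0.54600507 -0.11300811  0.004     ] [ 0.56627216 -0.0321472   0.004     ] 0.08336211550023323 -104.07082374134244
[-0.01736631 -0.02021407  0.0055    ]
[0.01578727 0.01960849 0.0055    ]
mid off [-0.00078952 -0.00030279  0.0055    ]
```

```bash
python3 -m handwheel '[-0.015,0.008,0,0,0,0, -0.025,0.013,0,0,0,0, -0.015,0.008,0,0,0,0, 0,0,0.01,0,0,-5, 0,0,0.02,0,0,-5, 0,0,0.03,0,0,-5, 0,0,0.02,0,0,-5.5, 0,0,0.01,0,0,0, 0,0,0,0,0,0, 0,0,0,0,0,0]'; python3 to.py .597 -.0825 .008 161
```

```text
t: 14.2
tool_pos: [0.5967, -0.0804, 0.0412]
tool_rot: [-1.818, 2.561, -0.002]
contact_force: [1.1, -0.5, -0.7]
opening: 0.0293
t 14.2 pos [ 0.5967 -0.0804  0.0412] open 0.0293 q6 -3.06 tilt [ 0.07 -0.02]
tool-y azimuth 160.8 shift [ 0.0019 -0.0009  0.0332]
turn about z (deg): -0.2
```

```bash
python3 -m handwheel '[0.002,-0.001,0.012,0,0,0, 0,0,0.01,0,0,0, 0,0,0.007,0,0,0, 0,0,0.003,0,0,0, 0,0,0,0,0,0, 0,0,0,0,0,0]'; python3 to.py .597 -.0825 .0075 161
```

```text
t: 14.8
tool_pos: [0.5964, -0.0827, 0.0084]
tool_rot: [-1.82, 2.56, -0.0]
contact_force: [-0.1, -0.4, 0.2]
opening: 0.0291
t 14.8 pos [ 0.5964 -0.0827  0.0084] open 0.0291 q6 -3.07 tilt [ 0.01 -0.  ]
tool-y azimuth 160.8 shift [-0.0003 -0.0005  0.0009]
turn about z (deg): -0.2
```

```bash
python3 -m handwheel '[0,0,0.0012,0,0,0, 0,0,0,0,0,0, 0,0,0,0,0,0]'
python3 -m handwheel '[0,0,0,0,0,0, 0,0,0,0,0,0, 0,0,0,0,0,0, 0,0,-0.01,0,0,0, 0,0,-0.03,0,0,0, 0,0,-0.04,0,0,0, 0,0,-0.04,0,0,0, 0,0,0,0,0,5, 0,0,0,0,0,8, 0,0,0,0,0,8, 0,0,0,0,0,8, 0,0,0,0,0,8, 0,0,0,0,0,8, 0,0,0,0,0,8, 0,0,0,0,0,8, 0,0,0,0,0,8, 0,0,0,0,0,0]' 0.4
python3 to.py .581 -.337 .14 16
python3 - <<'E'
from h import *
im,d,P=load("w1"); print("small fork",[onz(P,*q,.004).round(3) for q in((410,157),(428,175),(437,131),(452,147))])
E
```

```text
t: 15.1
tool_pos: [0.5964, -0.0827, 0.0073]
tool_rot: [-1.82, 2.56, -0.0]
contact_force: [-0.7, -0.5, -0.6]
opening: 0.0291
t: 16.8
tool_pos: [0.5964, -0.0826, 0.1279]
tool_rot: [-0.051, 3.14, -0.0]
contact_force: [-0.4, 0.3, -0.3]
opening: 0.0515
t 16.8 pos [ 0.5964 -0.0826  0.1279] open 0.0515 q6 -1.86 tilt [ 0.05 -0.01]
tool-y azimuth 91.9 shift [ 0.0236 -0.2537 -0.012 ]
turn about z (deg): 75.9
small fork [array([ 0.667, -0.335,  0.004]), array([ 0.671, -0.356,  0.004]), array([ 0.695, -0.33 ,  0.004]), array([ 0.698, -0.348,  0.004])]
```

```bash
python3 -m handwheel '[0.003,-0.025,0,0,0,0, 0.004,-0.045,0,0,0,0, 0.004,-0.045,0,0,0,0, 0.004,-0.045,-0.01,0,0,4, 0.008,-0.04,-0.01,0,0,8, 0.005,-0.04,0,0,0,8, 0,0,0,0,0,8, 0,0,0,0,0,8, 0,0,0,0,0,8, 0,0,0,0,0,8, 0,0,0,0,0,8, 0,0,0,0,0,8, 0,0,0,0,0,8, 0,0,0,0,0,8, 0,0,0,0,0,0, 0,0,0,0,0,0]' 0
python3 to.py .581 -.337 .02 16
python3 - <<'E'
from h import *
im,d,P=grab("wrist","w5")
E
```

```text
t: 18.4
tool_pos: [0.565, -0.3212, 0.1475]
tool_rot: [2.059, 2.372, 0.0]
contact_force: [0.6, -0.6, 0.2]
opening: 0.0853
t 18.4 pos [ 0.565  -0.3212  0.1475] open 0.0853 q6 -0.77 tilt [ 0.02 -0.01]
tool-y azimuth 8.1 shift [-0.0179  0.0136  0.1275]
turn about z (deg): -7.9
```

View pics/w5.png

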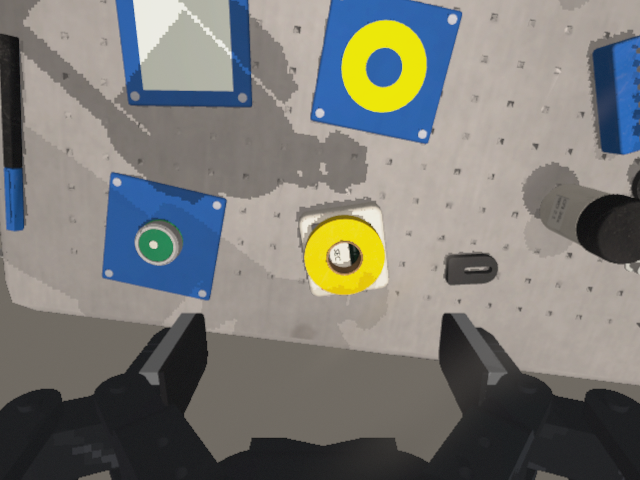

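The roll sits on the timer at about (345,255), with timer corners near (302,214), (381,205), (388,286) and (312,294).

```bash
python3 - <<'E'
from h import *
im,d,P=load("w5")
hsv=cv2.cvtColor(im,cv2.COLOR_RGB2HSV); y=cv2.inRange(hsv,(24,150,100),(34,255,255));y[:190]=0;y[310:]=0
c=max(cv2.findContours(y,0,1)[0],key=cv2.contourArea);(u,v),s,a=cv2.fitEllipse(c);print("roll",u,v,s,onz(P,u,v,.028))
w=np.array([onz(P,*q,.016) for q in((300,213),(381,204),(389,287),(311,296))]);print(w.mean(0),[(np.linalg.norm(e),np.degrees(np.arctan2(e[1],e[0]))) for e in(w[1]-w[0],w[2]-w[3],w[0]-w[3],w[1]-w[2])])
E
python3 -m handwheel '[-0.01,0.006,0.02,0,0,-4, -0.008,0.008,0.03,0,0,-4, 0,0,0.03,0,0,0, 0,0,0.02,0,0,0, 0,0,0.008,0,0,0, 0,0,0,0,0,0, 0,0,0,0,0,0]'
python3 to.py .5815 -.337 .021 16
```

```text
roll 343.8865051269531 254.72579956054688 (78.10543060302734, 79.14128112792969) [ 0.58064619 -0.33513052  0.028     ]
[ 0.5824871  -0.33654251  0.016     ] [(np.float64(0.05681193048204931), np.float64(14.57690354741473)), (np.float64(0.0584333684131433), np.float64(15.281054914780077)), (np.float64(0.06405869400582156), np.float64(104.49163772478671)), (np.float64(0.06335878508293556), np.float64(105.95311499528283))]
t: 19.15
tool_pos: [0.5824, -0.337, 0.0405]
tool_rot: [1.892, 2.505, 0.0]
contact_force: [0.1, -0.5, 1.1]
opening: 0.0855
t 19.15 pos [ 0.5824 -0.337   0.0405] open 0.0855 q6 -0.91 tilt [ 0.09 -0.07]
tool-y azimuth 15.9 shift [ 0.0003 -0.0009  0.0195]
turn about z (deg): -0.1
```

```bash
python3 -m handwheel '[0,-0.001,0.012,0,0,0, 0,0,0.01,0,0,0, 0,0,0.003,0,0,0, 0,0,0,0,0,0, 0,0,0,0,0,0]'; python3 to.py .581 -.336 .015 16
python3 -m handwheel '[0,0,0,0,0,0, 0,0,0,0,0,0, 0,0,0,0,0,0, 0,0,0,0,0,0, 0,0,0,0,0,0, 0,0,0,0,0,0]' 0.7 20; python3 to.py .581 -.336 .015 16
```

```text
t: 19.65
tool_pos: [0.5807, -0.3367, 0.014]
tool_rot: [-1.894, -2.506, -0.0]
contact_force: [0.5, 0.1, -0.4]
opening: 0.0856
t 19.65 pos [ 0.5807 -0.3367  0.014 ] open 0.0856 q6 -0.91 tilt [-0.    0.01]
tool-y azimuth 15.8 shift [ 0.0006  0.0005 -0.001 ]
turn about z (deg): -0.2
t: 20.25
tool_pos: [0.5812, -0.3371, 0.0149]
tool_rot: [1.894, 2.505, -0.0]
contact_force: [0.1, -0.7, 5.3]
opening: 0.0544
t 20.25 pos [ 0.5812 -0.3371  0.0149] open 0.0544 q6 -0.91 tilt [ 0.05 -0.04]
tool-y azimuth 15.8 shift [ 0.0011  0.0001 -0.0001]
turn about z (deg): -0.2
```

```bash
python3 -m handwheel '[0,0,-0.008,0,0,0, 0,0,-0.02,0,0,0, 0,0,-0.03,0,0,0, 0.015,0.006,-0.02,0,0,0, 0.03,0.01,0,0,0,0, 0.03,0.01,0,0,0,0, 0.03,0.01,0,0,0,0, 0.0155,0.006,0.02,0,0,0, 0,0,0.02,0,0,0, 0,0,0,0,0,0, 0,0,0,0,0,0]'; python3 to.py .5888 -.2095 .004 16
python3 - <<'E'
from h import *
im,d,P=grab("wrist","w6")
E
```

```text
t: 21.35
tool_pos: [0.5877, -0.2092, 0.0517]
tool_rot: [-1.894, -2.505, 0.001]
contact_force: [-0.4, -0.6, -0.0]
opening: 0.0546
t 21.35 pos [ 0.5877 -0.2092  0.0517] open 0.0546 q6 -0.74 tilt [-0.08  0.03]
tool-y azimuth 15.8 shift [-0.0006  0.001   0.0477]
turn about z (deg): -0.2
```

View pics/w6.png

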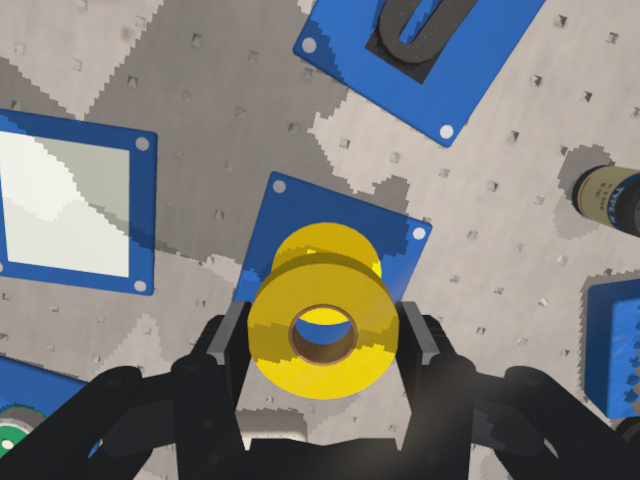

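The roll is held level and its offset is only about +2 mm along tool x. The fork in the background sits inside its outline. I'll lower the roll with a small correction.

```bash
python3 -m handwheel '[-0.0025,0.001,0.015,0,0,0, 0,0,0.015,0,0,0, 0,0,0.01,0,0,0, 0,0,0.004,0,0,0, 0,0,0.001,0,0,0, 0,0,0,0,0,0, 0,0,0,0,0,0]'; python3 to.py .5893 -.2113 .0035 16
```

```text
t: 22.1
tool_pos: [0.5904, -0.2117, 0.0077]
tool_rot: [1.894, 2.505, 0.0]
contact_force: [-0.2, 0.2, -0.4]
opening: 0.0544
t 22.1 pos [ 0.5904 -0.2117  0.0077] open 0.0544 q6 -0.74 tilt [ 0.06 -0.03]
tool-y azimuth 15.8 shift [ 0.0007 -0.0009  0.0042]
turn about z (deg): -0.2
```

```bash
python3 -m handwheel '[0,-0.001,0.002,0,0,0, 0,0,0.0015,0,0,0, 0,0,0,0,0,0, 0,0,0,0,0,0]'
python3 -m handwheel '[0,0,0,0,0,0, 0,0,0,0,0,0, 0,0,0,0,0,0, 0,0,-0.01,0,0,0, 0,0,-0.03,0,0,0, 0,0,-0.03,0,0,0, -0.01,-0.004,-0.03,0,0,0, -0.03,-0.01,0,0,0,0, -0.03,-0.011,0,0,0,0, -0.03,-0.011,0,0,0,0, -0.0105,-0.005,0,0,0,0, 0,0,0,0,0,0, 0,0,0,0,0,0]' 0
python3 to.py .5835 -.3365 .02 15
python3 - <<'E'
from h import *
im,d,P=grab("wrist","w7")
E
```

```text
t: 22.5
tool_pos: [0.5889, -0.2118, 0.0036]
tool_rot: [-1.894, -2.506, 0.0]
contact_force: [0.1, 0.3, -0.3]
opening: 0.0548
t: 23.8
tool_pos: [0.5796, -0.3285, 0.1037]
tool_rot: [-1.894, -2.506, -0.001]
contact_force: [-0.5, 0.1, -0.7]
opening: 0.086
t 23.8 pos [ 0.5796 -0.3285  0.1037] open 0.086 q6 -0.9 tilt [-0.    0.05]
tool-y azimuth 15.8 shift [-0.0089  0.0015  0.0837]
turn about z (deg): 0.8
```

View pics/w7.png

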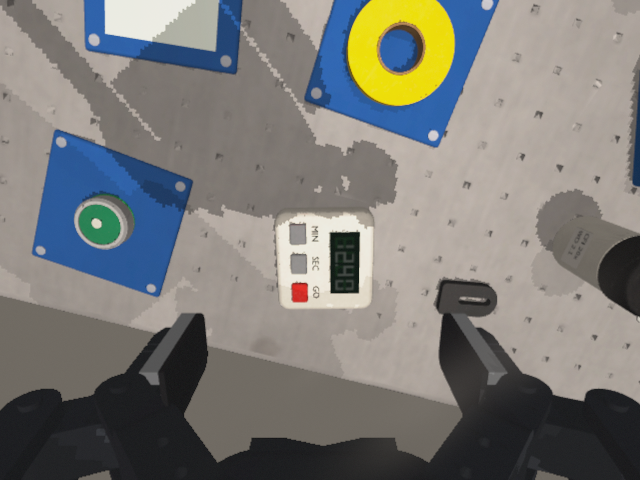

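The roll is on its tile. The timer is square to the tool, with its centre near (326,259) and its top face spanning (277..373, 210..308).

```bash
python3 - <<'E'
from h import *
im,d,P=load("w7")
w=np.array([onz(P,*q,.016) for q in((276,215),(372,210),(373,307),(281,308))]);print(w.mean(0),[(np.linalg.norm(e),np.degrees(np.arctan2(e[1],e[0]))) for e in(w[1]-w[0],w[2]-w[3],w[0]-w[3],w[1]-w[2])])
hsv=cv2.cvtColor(im,cv2.COLOR_RGB2HSV); y=cv2.inRange(hsv,(24,150,100),(34,255,255));y[150:]=0
c=max(cv2.findContours(y,0,1)[0],key=cv2.contourArea);(u,v),s,a=cv2.fitEllipse(c);print("roll",onz(P,u,v,.016))
E
python3 -m handwheel '[-0.009,0.002,0.02,0,0,0.8, 0,0,0.03,0,0,0, 0,0,0.02,0,0,0, 0,0,0.007,0,0,0, 0,0,0,0,0,0, 0,0,0,0,0,0]'; python3 to.py .583 -.3365 .002 15
```

```text
[ 0.58266392 -0.3370925   0.016     ] [(np.float64(0.056539606769928995), np.float64(18.885376276102793)), (np.float64(0.05833885184946214), np.float64(16.51814071086251)), (np.float64(0.06058818895716466), np.float64(106.83300028941727)), (np.float64(0.06296037104157223), np.float64(108.50280725077448))]
roll [ 0.5876799  -0.21275602  0.016     ]
t: 24.45
tool_pos: [0.5849, -0.3372, 0.0279]
tool_rot: [1.91, 2.492, 0.0]
contact_force: [0.1, 0.0, 0.9]
opening: 0.0857
t 24.45 pos [ 0.5849 -0.3372  0.0279] open 0.0857 q6 -0.9 tilt [ 0.08 -0.05]
tool-y azimuth 15.1 shift [ 0.0012 -0.0017  0.0259]
turn about z (deg): 0.1
```

```bash
python3 -m handwheel '[0.001,-0.002,0.012,0,0,0, 0,0,0.009,0,0,0, 0,0,0.003,0,0,0, 0,0,0,0,0,0, 0,0,0,0,0,0]'; python3 to.py .583 -.3365 .002 15
python3 -m handwheel '[0,0,0,0,0,0, 0,0,0,0,0,0, 0,0,0,0,0,0, 0,0,0,0,0,0, 0,0,0,0,0,0, 0,0,0,0,0,0]' 0.7 25; python3 to.py .583 -.3365 .002 15
```

```text
t: 24.95
tool_pos: [0.5818, -0.337, 0.0026]
tool_rot: [-1.912, -2.493, -0.0]
contact_force: [-0.4, 0.5, -0.5]
opening: 0.0853
t 24.95 pos [ 0.5818 -0.337   0.0026] open 0.0853 q6 -0.9 tilt [-0.  0.]
tool-y azimuth 15.0 shift [0.0001 0.0013 0.0006]
turn about z (deg): 0.0
t: 25.55
tool_pos: [0.5823, -0.3373, 0.0033]
tool_rot: [1.911, 2.492, -0.0]
contact_force: [0.6, -0.2, 2.8]
opening: 0.0592
t 25.55 pos [ 0.5823 -0.3373  0.0033] open 0.0592 q6 -0.9 tilt [ 0.05 -0.04]
tool-y azimuth 15.0 shift [0.0005 0.0009 0.0013]
turn about z (deg): 0.0
```

```bash
python3 -m handwheel '[0,0,-0.008,0,0,0, 0,0,-0.02,0,0,0, 0,0,-0.03,0,0,0, 0.015,-0.009,-0.02,0,0,0, 0.034,-0.019,0,0,0,0, 0.034,-0.019,0,0,0,0, 0.034,-0.02,0,0,0,0, 0.025,-0.013,0,0,0,0, 0.012,-0.007,0,0,0,5, 0,0,0,0,0,5.3, 0,0,0,0,0,0, 0,0,0,0,0,0]'; python3 to.py .4586 -.2114 .01 4.7
python3 - <<'E'
from h import *
im,d,P=grab("wrist","w8")
E
```

```text
t: 26.75
tool_pos: [0.4578, -0.2107, 0.0807]
tool_rot: [-2.126, -2.313, 0.0]
contact_force: [0.4, 0.3, 0.0]
opening: 0.0589
t 26.75 pos [ 0.4578 -0.2107  0.0807] open 0.0589 q6 -0.66 tilt [-0.01  0.  ]
tool-y azimuth 4.8 shift [-0.0008  0.0007  0.0707]
turn about z (deg): 0.1
```

View pics/w8.png

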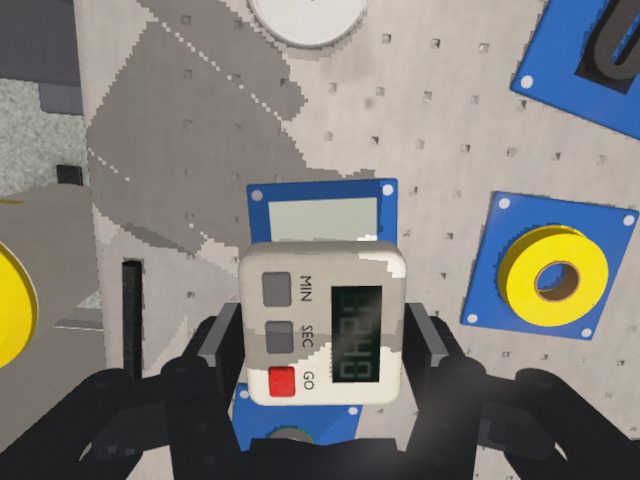

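The timer is held square above its tile, whose far corners are at (248,185) and (396,179). I'll check the held offset against the tile edge.

```bash
python3 - <<'E'
from h import *
im,d,P=load("w8")
A=onz(P,248,185,.004);B=onz(P,396,179,.004);e=(B-A)/np.linalg.norm(B-A);n=np.array([e[1],-e[0],0]);print("tile",np.linalg.norm(B-A),np.degrees(np.arctan2(e[1],e[0])),(A+B)/2+.042*n)
w=np.array([onz(P,*q,.0934) for q in((240,256),(405,255),(399,403),(248,404))]);print("timer",w.mean(0)-[.4578,-.2107,.0807],[(np.linalg.norm(e),np.degrees(np.arctan2(e[1],e[0]))) for e in(w[1]-w[0],w[2]-w[3],w[0]-w[3],w[1]-w[2])])
E
python3 -m handwheel '[0,0,0.02,0,0,0, 0,0,0.025,0,0,0, 0,0,0.015,0,0,0, 0,0,0.004,0,0,0, 0,0,0,0,0,0, 0,0,0,0,0,0]'; python3 to.py .4586 -.2125 .0075 4.7
```

```text
tile 0.08105404654740368 7.163917452536815 [ 0.4580089 -0.2114753  0.004    ]
timer [-0.00091329 -0.00037977  0.0127    ] [(np.float64(0.0565504997913025), np.float64(5.208791153840825)), (np.float64(0.05861292455148036), np.float64(5.3016238729159095)), (np.float64(0.06094714115684233), np.float64(94.21736789899136)), (np.float64(0.060851396306255474), np.float64(96.15774338859018))]
t: 27.4
tool_pos: [0.4586, -0.2113, 0.0175]
tool_rot: [2.127, 2.31, 0.0]
contact_force: [-0.1, 0.6, -0.2]
opening: 0.0593
t 27.4 pos [ 0.4586 -0.2113  0.0175] open 0.0593 q6 -0.66 tilt [ 0.07 -0.04]
tool-y azimuth 4.7 shift [-0.0012 -0.0001  0.01  ]
turn about z (deg): 0.0
```

```bash
python3 -m handwheel '[0,0,0.005,0,0,0, 0,0,0.003,0,0,0, 0,0,0.001,0,0,0, 0,0,0,0,0,0, 0,0,0,0,0,0]'
python3 -m handwheel '[0,0,0,0,0,0, 0,0,0,0,0,0, 0,0,0,0,0,0, 0,0,0,0,0,0, 0,0,-0.01,0,0,0, 0,0,-0.03,0,0,0, 0,0,-0.04,0,0,0, 0,-0.01,-0.04,0,0,0, 0,-0.03,-0.04,0,0,0, 0,-0.03,-0.03,0,0,0, 0,0,0,0,0,0, 0,0,0,0,0,0]' 0
python3 - <<'E'
from h import *
print(ctrl.get_obs()["tool_pos"]); im,d,P=grab("top","top9"); im2,_,_=grab("wrist","w9")
cv2.imwrite("pics/top9c.png",cv2.resize(im[190:380,190:460,::-1],None,fx=2.9,fy=2.9,interpolation=cv2.INTER_CUBIC))
E
```

```text
t: 27.9
tool_pos: [0.4579, -0.2108, 0.0077]
tool_rot: [2.128, 2.311, 0.0]
contact_force: [0.8, -1.1, 0.0]
opening: 0.0593
t: 29.1
tool_pos: [0.3883, -0.2169, 0.1991]
tool_rot: [2.127, 2.308, 0.001]
contact_force: [0.0, 0.7, -0.1]
opening: 0.0849
[ 0.38834137 -0.21690441  0.19911842]
```

View pics/top9c.png

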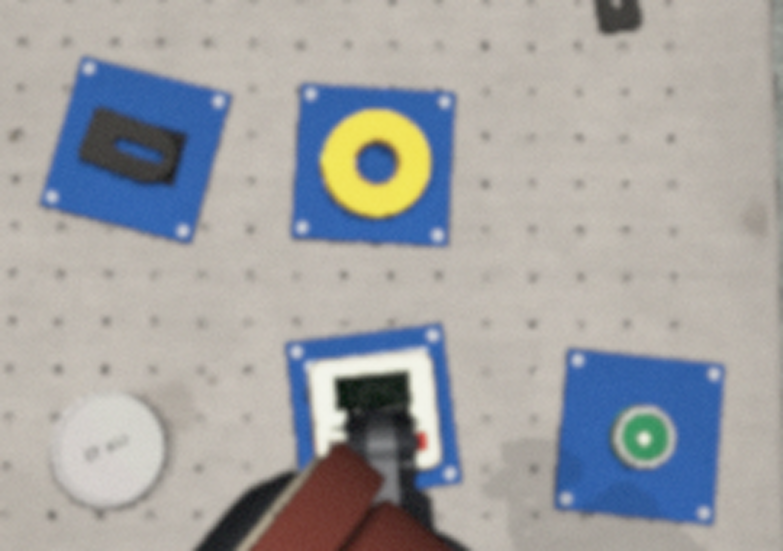

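View pics/w9.png

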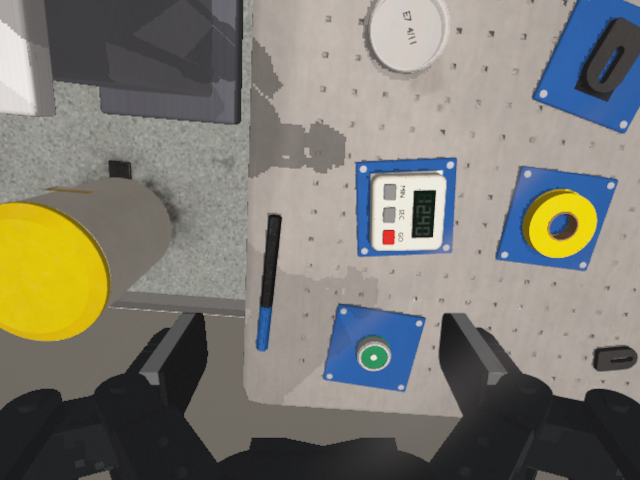

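The top crop shows the fork on its outline, the roll centred on its tile and the level centred. The wrist view shows the timer square on its tile, with the dish and bottle untouched. I'll check the numbers once.

```bash
python3 - <<'E'
from h import *
im,d,P=load("w9")
t=np.mean([onz(P,*q,.004) for q in((357,163),(456,157),(453,250),(358,256))],0); m=[onz(P,*q,.020) for q in((371,177),(445,172),(446,246),(372,250))]
print("timer",t,np.mean(m,0),np.linalg.norm((t-np.mean(m,0))[:2]),[np.degrees(np.arctan2(*(m[i+1]-m[i])[1::-1])) for i in(0,1)])
im,d,P=load("top9")
hsv=cv2.cvtColor(im,cv2.COLOR_RGB2HSV)
k=((im.max(2)<85)*255).astype(np.uint8); r=np.zeros_like(k); r[215:270,205:270]=k[215:270,205:270]
c=max(cv2.findContours(r,0,1)[0],key=cv2.contourArea); R_=cv2.minAreaRect(c); w=np.array([onz(P,*p,.010) for p in cv2.boxPoints(R_)])
print("fork",w.mean(0),[(np.linalg.norm(w[i+1]-w[i]),np.degrees(np.arctan2(*(w[i+1]-w[i])[1::-1]))) for i in(0,1)],"tile .5959 -.0825")
y=cv2.inRange(hsv,(22,120,120),(36,255,255));y[:,:290]=0;y[:,350:]=0
c=max(cv2.findContours(y,0,1)[0],key=cv2.contourArea);(u,v),s,a=cv2.fitEllipse(c);print("roll",onz(P,u,v,.016),"tile .5886 -.2093")
g=cv2.inRange(hsv,(60,90,40),(95,255,255));c=max(cv2.findContours(g,0,1)[0],key=cv2.contourArea);(u,v),s,a=cv2.fitEllipse(c);print("level",onz(P,u,v,.0145),"tile .4467 -.3496")
for n,p in(("dish",(190+110/2.9,190+450/2.9)),): print(n,onz(P,*p,.012))
E
```

```text
timer [ 0.45793589 -0.21038255  0.004     ] [ 0.45685919 -0.21031309  0.02      ] 0.0010789378844467904 [np.float64(8.581835963795646), np.float64(-79.30107560983686)]
fork [ 0.59526868 -0.08187772  0.01      ] [(np.float64(0.029932941553277786), np.float64(-15.194952153012292)), (np.float64(0.05087199858157798), np.float64(-106.77929011962438))] tile .5959 -.0825
roll [ 0.58750571 -0.21078716  0.016     ] tile .5886 -.2093
level [ 0.44654655 -0.35056675  0.0145    ] tile .4467 -.3496
dish [ 0.43776019 -0.07557378  0.012     ]
```

All placements are well within tolerance, and the arm is clear of everything at z = 0.2. Handing in.

```bash
python3 -c "
from station import ctrl
print(ctrl.finish_job(), ctrl.get_obs()['t'])"
```

```text
the job is handed in; nothing more can be done
the job is handed in; nothing more can be done
```

I took the pile apart from the top down (level, fork, tape roll, timer), set each thing on its own tile, and handed the job in after about 29 s of robot time. No verdict came back.

Last camera checks before handing in, centre against tile centre:

| Thing | Off centre | Angle to the outline |
|---|---|---|
| Spirit level | about 1 mm | – |
| Clamping fork | about 1 mm | about 5° |
| Tape roll | about 2 mm (3 mm in an earlier wrist view) | – |
| Timer | about 1 mm | about 4–6° |

- **Fork:** I set it down about 6° short of parallel on purpose, to keep the last joint inside its range. The camera box around it also takes in the printed outline, so its centre and angle are the least certain. The limit is 0.3 rad (17°).
- **Timer:** its angle comes from pixel corners read by eye, and the timer and tile edge readings varied by a few degrees between views.
- **Flatness:** all four looked flat and right side up, but I did not measure tilt separately.
- **Bystanders:** the dish's measured position is unchanged to within a millimetre. The oil bottle was still standing in a wrist view late in the job, but it was outside the final pictures, so I did not measure it again.
- **Arm:** it was clear of everything, with the TCP at z = 0.20 m, when I handed in.

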